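Close up the planted moss terrarium

ROBOT

A 6-joint arm with a two-finger parallel gripper is mounted at the origin on the work surface. World frame = base frame: x ahead of the robot, y to its left, z up, the work surface at z = 0. Lengths are in m, angles in rad, forces in N, time in s.
With the tool pointing down it reaches from about 0.225 to 0.875 m from the base axis. Payload 3.4 kg.
Tool frame: the origin (TCP) lies between the finger pads; the fingertips stand 11 mm ahead of it and the grasp point (between the pads) lies 8 mm behind it; z points along the fingers, y is the line along which they close (so a half turn about z gives the same grasp; the last joint's range is limited). The gripper opens to 85 mm and grips with 20 to 120 N. Pads are 22 mm wide; open, the fingers measure 114 mm over their backs; the gripper's body (76 mm by 85 mm) begins 54 mm behind the grasp point. The pads swing forward as they close: fully open they stand 13 mm farther back than shut.
Start: joints at [-1.29, 0.276, 1.505, -0, 1.361, -0.121], TCP at [0.225, -0.529, 0.242] pointing down, gripper open.
Joint ranges: [-2.89, 2.89], [-0.75, 2.08], [0.22, 2.7], [-1.18, 4.32], [0.11, 2.71], [-2.7, 2.7]. Speed limits (rad/s): [2.57, 2.57, 3.14, 3.14, 3.14, 3.14].

INTERFACE

Orientations are given as a unit quaternion [w, x, y, z].
In Python, from rig import sensors, eyes, manip gives the robot as it stands.
- The arm moves only by the tool drive_tool, never from a script. Its argument "deltas" is a list of rows, each an object with "linear": the shift along the world's x, y, z in mm, a list of three; "twist": the turn about the world's z in degrees; "claw": the opening, from 0 (shut) to 1 (fully open). In form: [{"linear": [tx, ty, tz], "twist": twist, "claw": claw}, ...]. A call has 1 to 12 rows; each row is the pose to reach, as a shift and turn from the pose commanded when the call began; what a row does not reach only later rows make up. A row lasts 1/12 s, in which the tool goes at most 41.7 mm and 7.16 degrees, less where a joint would pass 70% of its speed; a pose out of reach is approached as far as the arm can. A call with a gripper value outside its range is refused whole. The fingers move at their own pace and stop on an object; "squeeze" is the grip in N (left out, the last holds). Time passes only in rows, so rows that repeat a pose let the fingers close. It gives the time, the measured TCP pose, the force, the opening and the grip force at its end, in the units of the state.
- sensors.get_state(): the state, without advancing time (a new reading comes with each control period).
- eyes.get_image(name): name is "scene" or "side" or "wrist"; returns the picture (480x640x3 uint8, red, green, blue); there is no depth.
- eyes.camera_model(name): a dict with "intrinsics" (3x3 intrinsics, pixels), "R" (3x3) and "t" (3): a world point X has camera coordinates R X + t. Camera axes: x right, y down, z forward; pixel columns grow to the right and rows downward; lengths in m; the calibration is good to about 2 mm. A picture is of the moment at which its call begins: read the wrist's pose just before it. camera_model takes no time and is no camera call; for the wrist camera it gives the pose at the moment of the call.
- manip.sign_off(): hands the job in; it is judged then, once.
The state is a dict: "clock": time; "qpos": joint angles; "qd": joint speeds; "effort": joint torques, N m; "position": TCP position; "ee_rot": TCP orientation; "contact_force": force on the tool from outside, world axes, zero at the start; "moment": the same for the moment, N m; "width": finger opening in m; "gripper_force": force on a finger pad.
Only numpy, scipy, OpenCV 4.12 (cv2) and the standard library are available. Lean on these libraries where they do the work, as an engineer would, in place of code of your own. Each camera call takes 0.05 s, during which the arm holds its last target. There are 200 camera calls.

TASK

The moss terrarium is planted and its two glass front doors and the white sliding vent on its lid stand open. Close it up with your fingertips: gently push the left door fully shut first, then the right door, whose black rubber strip laps over the left one, and slide the vent fully shut (before, between or after the doors). Only push: do not pinch or grip the doors, their knobs or the vent, do not slam the glass, and leave everything else on the bench where it is.

Things in the scene. Friction and masses are not known exactly. Their poses are not given: they have to be found in the camera images.
- terrarium: Fixed glass terrarium with black plastic base and top frame, 220 deep (x) x 300 wide (y) x 230 mm high. Origin: centre of its underside, on the table. Its own x points from its front (the two doors, facing the robot) to its back, y to its left as seen from the robot, z up. The doors fill the front at x = -112 mm (outer faces of the 4 mm panes at x = -114), z = 79 to 217 mm. The lid (glass, black frame) is at z = 230 mm; nothing but the vent stands above it. It does not move.
- left_door (a joint): Opening angle (rad) of the left (+y) glass door: 0 fully shut against its stop, grows as the free edge swings out towards the robot, at most 1.6. Upright hinge at the terrarium's x = -112, y = +143 mm. A 142 mm wide, 138 mm high, 4 mm thick clear pane with a black plastic profile (8 mm thick, 10 mm high) along its top and bottom edges; it lies along -y from the hinge when shut. Stiff hinge: it stays where it is left; about 1.5 N at 90 mm from the hinge moves it; no latch.
- right_door (a joint): The same for the right (-y) door: hinge at the terrarium's x = -112, y = -143 mm, the pane lies along +y from it when shut; 0 fully shut, grows as it opens towards the robot, at most 1.6. On its free edge a black rubber strip, 14 mm wide and 3 mm thick, on the outer face, laps 7 mm past the meeting line over the left door, so the left door must be shut first.
- left_door_hinge (a point): Point on the left door's hinge axis, in the middle of its thickness, at the level of its top edge (217 mm up). Moves with the terrarium. Its axes turn with the door: y along the door from free edge to hinge, -x out of its outer face.
- left_door_edge (a point): Top corner of the left door's free edge, middle of its thickness, 142 mm from the hinge; moves with the door. Axes as at its hinge.
- right_door_hinge (a point): Point on the right door's hinge axis, middle of its thickness, at the level of its top edge (217 mm up). Its axes turn with the door: y along the door from hinge to free edge, -x out of its outer face.
- right_door_edge (a point): Top corner of the right door's free edge, middle of its thickness, 142 mm from the hinge; moves with the door.
- left_door_knob (a point): Centre of the small steel knob (18 mm across, standing 21 mm out from the pane) on the left door's outer face, 112 mm from the hinge and 78 mm below the door's top edge. Not needed for pushing.
- right_door_knob (a point): The same knob on the right door.
- vent (a joint): Opening (m) of the white sliding vent shutter on the lid: 0 fully shut against its stop, covering the grey mesh window; grows as it slides in the terrarium's +y direction (to its left), at most 0.065. Slides with 1.5 N friction and stays where it is left. Push it in the terrarium's -y direction (to its right) to shut.
- vent_rib (a point): Middle of the shutter's upright white thumb rib: 40 mm long in x, 8 mm thick in y (the sliding direction), 16 mm high above the shutter plate (49 x 66 x 3 mm); 244.5 mm above the table (rib top 252.5, plate top 236.5, guide rails 235). In the terrarium's frame it lies at x = -55 mm, y = -40 mm plus the joint value. Moves with the shutter; axes as the terrarium's.
- moss_pad: Loose moss dome, 90 mm across, 34 mm high, on the steel tray; origin at its underside. Leave alone.
- moss_clump: Loose moss clump, 60 mm across, 40 mm high, on the tray; origin at its underside. Leave alone.
- scoop: Blue hand scoop with a pale handle lying on the table, 220 mm long, 43 mm high; origin where the handle meets the trough. Leave alone.
- scissors: Scissors with green loops lying on the table, 180 mm long, 10 mm high; origin at the pivot. Leave alone.
- pot: Small terracotta-coloured pot with a seedling, 88 mm across, pot 78 mm high (seedling to 140); origin at its underside. Stands on the table beside the terrarium. Leave alone.
- sprayer: Amber mist sprayer with a black head, 72 mm across, 181 mm high; origin at its underside. Stands on the table beside the terrarium, on the other side from the pot. Leave alone.

How it is judged:
On the way, in this order (a step that is already met when the one before it is completed fails the run):
1. the left door is shut while the right door still stands open (value of joint left_door below 0.035 rad and value of joint right_door above 0.15 rad), for 0.1 s.
2. the right door is shut over the left one (value of joint each of left_door, right_door below 0.035 rad), for 0.2 s.
At the end, for the whole second after the job is handed in: Both doors are shut to within 0.035 rad (5 mm at the free edge) and the vent to within 3 mm, all at rest; the left door was shut while the right was still open (over 0.15 rad); every loose thing is at rest within 20 mm of where it stood (all of step 2 and value of joint vent below 0.003 m and velocity of joint left_door between -0.02 and 0.02 rad/s and velocity of joint right_door between -0.02 and 0.02 rad/s and velocity of joint vent between -0.02 and 0.02 m/s and distance of each of moss_pad, moss_clump, scoop, scissors, pot, sprayer from where it was at the start of the episode below 0.02 m and linear speed of each of moss_pad, moss_clump, scoop, scissors, pot, sprayer below 0.02 m/s); the robot touches nothing.
It fails at once if a door, a knob or the vent rib was taken between the fingers instead of pushed ((contact force between the fingers and terrarium above 0.5 N and x of the grasp point in the frame of left_door_edge between -0.005 and 0.005 m and y of the grasp point in the frame of left_door_edge between -0.012 and 0.14 m and z of the grasp point in the frame of left_door_edge between -0.15 and 0.025 m) or (contact force between the fingers and terrarium above 0.5 N and x of the grasp point in the frame of right_door_edge between -0.005 and 0.005 m and y of the grasp point in the frame of right_door_edge between -0.14 and 0.012 m and z of the grasp point in the frame of right_door_edge between -0.15 and 0.025 m) or (contact force between the fingers and terrarium above 0.5 N and distance between the grasp point and left_door_knob below 0.009 m) or (contact force between the fingers and terrarium above 0.5 N and distance between the grasp point and right_door_knob below 0.009 m) or (contact force between the fingers and terrarium above 0.5 N and y of the grasp point in the frame of vent_rib between -0.005 and 0.005 m and x of the grasp point in the frame of vent_rib between -0.024 and 0.024 m and z of the grasp point in the frame of vent_rib below 0.024 m)).
It fails at once if a door was slammed (it came to its stop at over 1.5 rad/s) ((value of joint left_door below 0.1 rad and velocity of joint left_door below -1.5 rad/s) or (value of joint right_door below 0.1 rad and velocity of joint right_door below -1.5 rad/s)).
It fails at once if the terrarium was pressed with more than 40 N (contact force between any of the fingers, the arm and terrarium above 40 N).
It fails at once if a bystander was lifted, carried or knocked more than 20 mm (distance of any of moss_pad, moss_clump, scoop, scissors, pot, sprayer from where it was at the start of the episode above 0.02 m).
It also fails if it takes over 61 s, if anything falls off the work surface, if the arm or the gripper's body presses on something with over 40 N, if the wrist force passes 120 N, or if a joint passes its speed limit or range.

## Working session

There is one attempt and no reset: what is moved stays moved. The work goes in short steps, Python scripts to look and compute and a tool call to move; the robot and the scene stay as the last step left them, time stands still between calls to the robot, and variables do not carry over. Pictures are saved under pics/ and viewed, at most 10 in all, crops included, and the job is handed in when it is done.

Besides the shell and the picture viewer there is one more tool, called as a command line: name --argument value ..., lists and objects as JSON in quotes. drive_tool: Moves the arm, as the interface text tells. Its arguments: {"type":"object","properties":{"deltas":{"type":"array","items":{"type":"object","properties":{"linear":{"type":"array","items":{"type":"number"}},"twist":{"type":"number"},"claw":{"type":"number"}}}},"squeeze":{"type":"number"}},"required":["deltas"]}

```bash
mkdir -p pics
python3 - <<'E'
from rig import sensors, eyes
import cv2,numpy as np
s=sensors.get_state();print(s['clock'],s['position'],s['ee_rot'])
for n in("scene","side"):
    cv2.imwrite(f"pics/{n}0.png",eyes.get_image(n)[:,:,::-1])
    m=eyes.camera_model(n);print(n,np.round(m['intrinsics'],1).tolist(),np.round(-m['R'].T@m['t'],3),np.round(m['R'],3).tolist())
E
```

```text
0.0 [ 0.22471222 -0.52873871  0.2414149 ] [-9.10978211e-04  9.79888913e-01  1.99541682e-01 -7.27077678e-05]
scene [[546.3, 0.0, 307.8], [0.0, 546.3, 231.3], [0.0, 0.0, 1.0]] [ 1.363 -0.552  1.046] [[0.571, 0.821, 0.009], [0.556, -0.379, -0.739], [-0.604, 0.427, -0.673]]
side [[533.7, 0.0, 320.0], [0.0, 533.7, 245.4], [0.0, 0.0, 1.0]] [0.33  0.99  1.116] [[-0.978, -0.209, -0.01], [-0.134, 0.664, -0.736], [0.16, -0.718, -0.677]]
```

View pics/scene0.png

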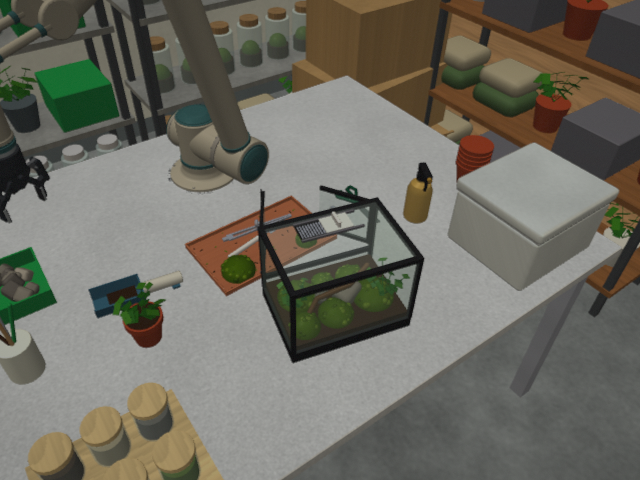

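View pics/side0.png

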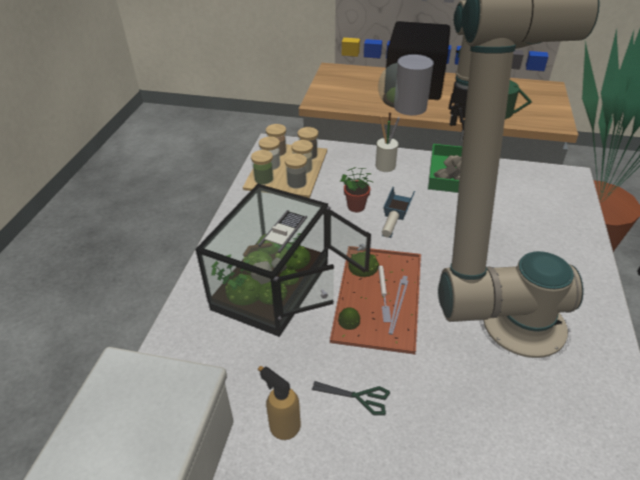

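The scene picture shows the terrarium (lid corners near (262,228), (376,202), (420,258) and (290,268)). The right door's top bar points away at (262,195) and the left door's at (325,190). In the side picture the lid spans (258,188)-(328,208)-(275,270)-(203,248), with doors to (368,238) and (332,268). I need enlarged crops of both.

Run:
```python
import cv2
a=cv2.imread("pics/scene0.png")[170:300,240:440];b=cv2.imread("pics/side0.png")[175:325,190:390]
cv2.imwrite("pics/c1.png",cv2.resize(a,None,fx=4,fy=4,interpolation=cv2.INTER_CUBIC))
cv2.imwrite("pics/c2.png",cv2.resize(b,None,fx=4,fy=4,interpolation=cv2.INTER_CUBIC))
```

```text
(no output)
```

View pics/c1.png

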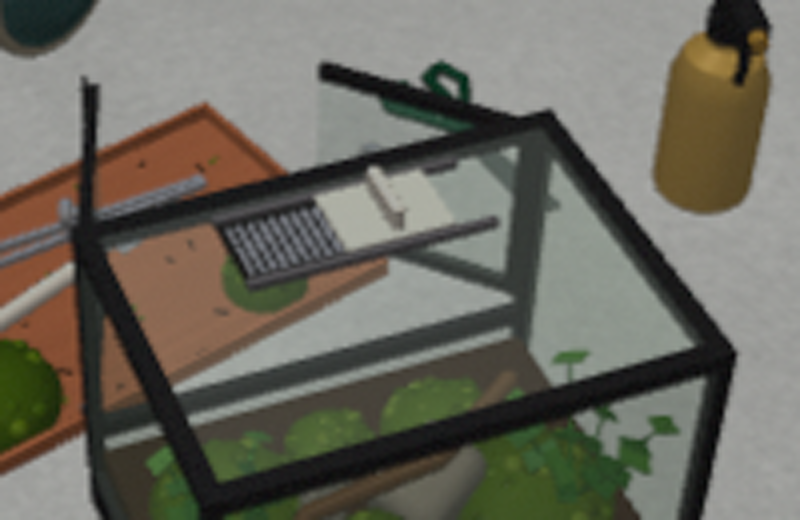

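View pics/c2.png

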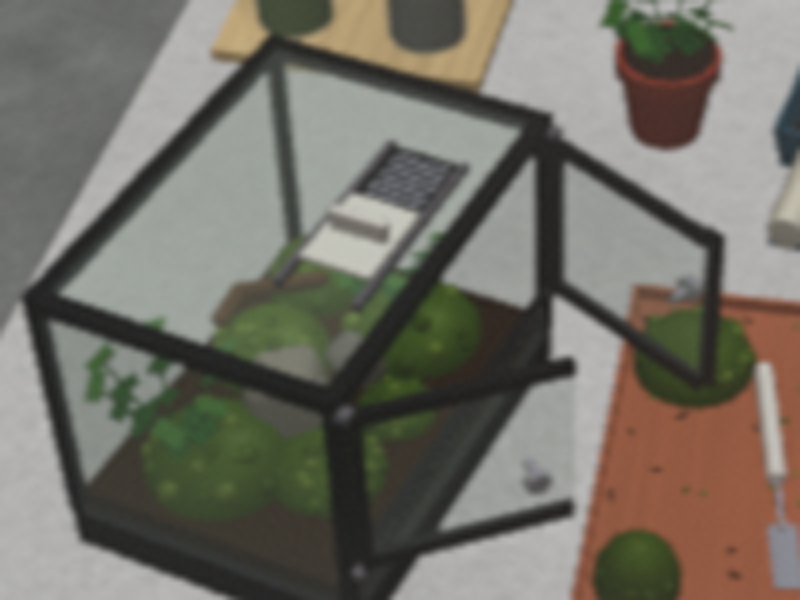

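Scene crop: lid corners FR (78,232), FL (548,113), BL (733,352) and BR (207,497); door tips R (90,82), L (322,68); rib (368,168)-(402,220). Side crop: FR (548,118), FL (335,400), BL (32,293), BR (276,39); tips R (720,240), L (573,366); rib (332,212)-(388,236). Triangulating these next.

```bash
cat > h.py <<'E'
from rig import sensors, eyes
import cv2,numpy as np
def P(n):
    m=eyes.camera_model(n);return np.array(m['intrinsics'])@np.c_[m['R'],m['t']]
def tri(a,b):
    a=np.array([240,170])+np.array(a)/4.;b=np.array([190,175])+np.array(b)/4.
    X=cv2.triangulatePoints(P("scene"),P("side"),a,b)[:,0];return X[:3]/X[3]
E
python3 - <<'E'
from h import *
D=dict(FR=((78,232),(548,118)),FL=((548,113),(335,400)),BL=((733,352),(32,293)),BR=((207,497),(276,39)),tR=((90,82),(720,240)),tL=((322,68),(573,366)),rib=((385,194),(360,224)))
W={k:tri(*v) for k,v in D.items()}
for k in W:print(k,np.round(W[k],4))
L=dict(FR=(-.11,-.15),FL=(-.11,.15),BL=(.11,.15),BR=(.11,-.15))
A=np.array([L[k] for k in L]);B=np.array([W[k][:2] for k in L])
a=A@[1,1j];b=B@[1,1j];c=b.mean();r=(np.conj(a)*(b-c)).sum();s=abs(r)/(abs(a)**2).sum();y=np.angle(r)
print("centre",c,"yaw deg",np.degrees(y),"scale",s,"res",np.round(abs(b-c-a*np.exp(1j*y)),4))
for k in("tR","tL","rib"):
    p=(W[k][:2]@[1,1j]-c)*np.exp(-1j*y);print(k,"local",np.round(p,4))
    if k!="rib":
        h=-.112+(.143j if k=="tL" else -.143j);d=p-h;print(" len",abs(d),"angle",np.degrees(np.arctan2(-d.real,abs(d.imag)*np.sign(-d.imag*h.imag))))
E
```

```text
FR [ 0.5567 -0.1148  0.2263]
FL [0.6252 0.1702 0.2285]
BL [0.8336 0.1198 0.2283]
BR [ 0.7617 -0.1641  0.2272]
tR [ 0.4281 -0.0299  0.2127]
tL [0.4975 0.0978 0.2116]
rib [0.645  0.0339 0.2446]
centre (0.6943071871969786+0.0027903564957258327j) yaw deg -13.755785742031994 scale 0.9730721229708916 res [0.0053 0.0049 0.004  0.0063]
tR local (-0.2508-0.0951j)
 len 0.1468600077264273 angle 70.96228089105274
tL local (-0.2137+0.0455j)
 len 0.1409055601215058 angle 46.21095429294103
rib local (-0.0553+0.0185j)
```

Measurements are consistent: lengths are 0.141 and 0.147 m, and z is about 0.228. The terrarium is centred at (0.694, 0.003) with yaw -13.8°. The left door is 46° open, the right 71°, and the vent about 58 mm. I'll do the vent first: close the fingers, rise, and turn to line up with the terrarium.

drive_tool --deltas '[{"linear":[10,14,30],"twist":-6,"claw":0},{"linear":[30,42,60],"twist":-12,"claw":0},{"linear":[52,73,90],"twist":-18,"claw":0},{"linear":[74,104,100],"twist":-24,"claw":0},{"linear":[96,135,100],"twist":-30,"claw":0},{"linear":[118,166,100],"twist":-37,"claw":0},{"linear":[140,197,100],"twist":-37,"claw":0},{"linear":[162,228,100],"twist":-37,"claw":0},{"linear":[184,259,100],"twist":-37,"claw":0},{"linear":[206,290,100],"twist":-37,"claw":0},{"linear":[228,321,100],"twist":-37,"claw":0},{"linear":[250,352,100],"twist":-37,"claw":0}]' --squeeze 20

```text
clock: 1.1
position: [0.4754, -0.1754, 0.3421]
ee_rot: [0.0, 0.993, -0.122, -0.0]
contact_force: [-0.3, -1.1, 0.0]
width: -0.0004
gripper_force: 0.0
```

drive_tool --deltas '[{"linear":[22,31,0],"twist":0,"claw":0},{"linear":[44,62,0],"twist":0,"claw":0},{"linear":[66,93,0],"twist":0,"claw":0},{"linear":[88,124,0],"twist":0,"claw":0},{"linear":[110,155,0],"twist":0,"claw":0},{"linear":[132,186,0],"twist":0,"claw":0},{"linear":[154,217,0],"twist":0,"claw":0},{"linear":[172,243,0],"twist":0,"claw":0},{"linear":[181,256,-20],"twist":0,"claw":0},{"linear":[181,256,-40],"twist":0,"claw":0},{"linear":[181,256,-60],"twist":0,"claw":0},{"linear":[181,256,-60],"twist":0,"claw":0}]'

```text
clock: 2.1
position: [0.6536, 0.0793, 0.2768]
ee_rot: [0.001, 0.993, -0.121, -0.005]
contact_force: [-0.9, -0.2, -0.9]
width: 0.0002
gripper_force: 0.0
```

Run:
```python
from h import *
s=sensors.get_state();print(s['clock'],s['position'],s['contact_force'])
a=eyes.get_image("side")[175:325,190:390,::-1];b=eyes.get_image("scene")[150:300,240:440,::-1]
f=lambda i:cv2.resize(i,(400*1,300),interpolation=cv2.INTER_CUBIC)
f=lambda i:cv2.resize(i,(800,600),interpolation=cv2.INTER_CUBIC)
cv2.imwrite("pics/v1.png",f(a));cv2.imwrite("pics/v1s.png",f(b))
p=np.array(s['position'])
for n,o in(("side",(190,175)),("scene",(240,150))):
    for d in(.011,.024):
        u=P(n)@np.r_[p-[0,0,d],1];print(n,d,(u[:2]/u[2]-o)*4)
```

```text
2.1 [0.65356373 0.07933835 0.2768127 ] [-0.93179795 -0.22544597 -0.9011116 ]
side 0.011 [323.93047975 244.47104452]
side 0.024 [325.48978174 260.53986979]
scene 0.011 [460.26477647 223.55946318]
scene 0.024 [458.72432776 241.32878434]
```

View pics/v1.png

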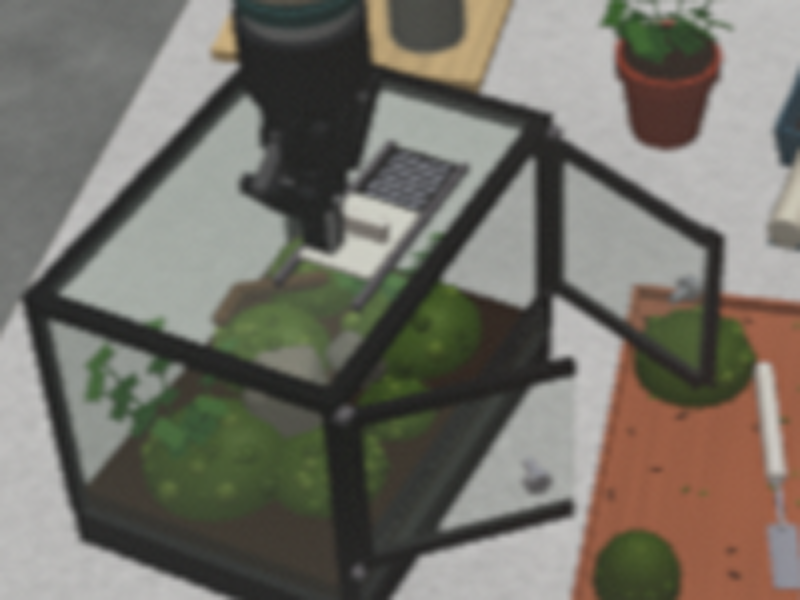

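The closed fingers hang left of the rib, with the tip at (325,252), which agrees with a tip 11 mm ahead of the TCP. Descending 23 mm and pushing along the terrarium's -y.

drive_tool --deltas '[{"linear":[0,0,-12],"twist":0,"claw":0},{"linear":[0,0,-23],"twist":0,"claw":0},{"linear":[-2,-8,-23],"twist":0,"claw":0},{"linear":[-4,-16,-23],"twist":0,"claw":0},{"linear":[-6,-24,-23],"twist":0,"claw":0},{"linear":[-8,-32,-23],"twist":0,"claw":0},{"linear":[-10,-40,-23],"twist":0,"claw":0},{"linear":[-12,-48,-23],"twist":0,"claw":0},{"linear":[-14,-56,-23],"twist":0,"claw":0},{"linear":[-16,-64,-23],"twist":0,"claw":0},{"linear":[-18,-72,-23],"twist":0,"claw":0},{"linear":[-19,-76,-23],"twist":0,"claw":0}]'

```text
clock: 3.2
position: [0.6366, 0.0015, 0.2595]
ee_rot: [0.0, 0.993, -0.122, 0.0]
contact_force: [-0.1, 1.5, 1.0]
width: 0.0001
gripper_force: 0.8
```

drive_tool --deltas '[{"linear":[0,-2,0],"twist":0,"claw":0},{"linear":[-1,-4,0],"twist":0,"claw":0}]'

```text
clock: 3.37
position: [0.6359, -0.0015, 0.2592]
ee_rot: [-0.0, 0.993, -0.122, 0.0]
contact_force: [1.6, 1.8, 0.3]
width: 0.0003
gripper_force: 0.8
```

Friction-level force (1.5 N), so the vent is sliding. Going on in small steps until it meets the stop.

drive_tool --deltas '[{"linear":[0,-1,-3],"twist":0,"claw":0},{"linear":[-1,-3,-3],"twist":0,"claw":0},{"linear":[-1,-4,-3],"twist":0,"claw":0}]'

```text
clock: 3.62
position: [0.6352, -0.0052, 0.257]
ee_rot: [0.0, 0.993, -0.121, 0.001]
contact_force: [0.3, 1.8, 4.9]
width: -0.0002
gripper_force: 2.8
```

drive_tool --deltas '[{"linear":[0,-1,0],"twist":0,"claw":0},{"linear":[-1,-2,0],"twist":0,"claw":0},{"linear":[-1,-2,0],"twist":0,"claw":0}]'

```text
clock: 3.87
position: [0.6347, -0.0075, 0.257]
ee_rot: [0.0, 0.993, -0.122, 0.001]
contact_force: [1.9, 0.7, 5.8]
width: 0.0002
gripper_force: 3.1
```

Run:
```python
from h import *
a=eyes.get_image("side")[195:255,250:330,::-1];b=eyes.get_image("scene")[180:240,270:350,::-1]
cv2.imwrite("pics/v2.png",cv2.resize(np.vstack([a,b]),None,fx=5,fy=5,interpolation=cv2.INTER_CUBIC))
```

```text
(no output)
```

View pics/v2.png

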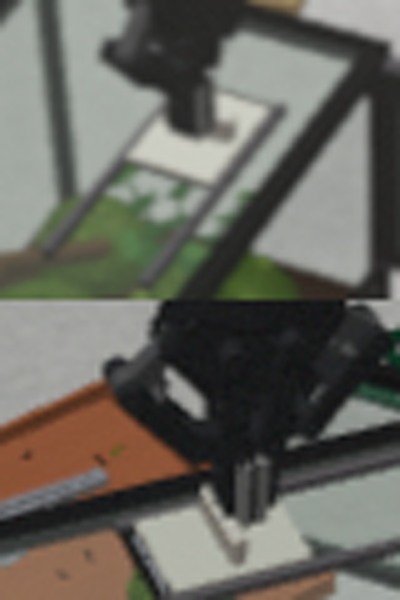

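The shutter now nearly covers the mesh and the fingers stand beside the rib, tips near the plate, hence the upward force. Raising slightly and pushing on to the stop.

drive_tool --deltas '[{"linear":[0,0,4],"twist":0,"claw":0},{"linear":[0,-2,4],"twist":0,"claw":0},{"linear":[-1,-4,4],"twist":0,"claw":0},{"linear":[-1,-4,4],"twist":0,"claw":0}]'

```text
clock: 4.3
position: [0.6324, -0.0116, 0.2597]
ee_rot: [0.0, 0.993, -0.122, -0.001]
contact_force: [0.5, 1.1, -0.7]
width: 0.0002
gripper_force: 0.4
```

drive_tool --deltas '[{"linear":[0,-2,0],"twist":0,"claw":0},{"linear":[-1,-3,0],"twist":0,"claw":0},{"linear":[-1,-3,0],"twist":0,"claw":0}]'

```text
clock: 4.55
position: [0.6321, -0.0128, 0.2598]
ee_rot: [-0.002, 0.993, -0.122, -0.0]
contact_force: [2.3, 4.5, -0.1]
width: 0.0
gripper_force: 2.6
```

drive_tool --deltas '[{"linear":[0,-2,0],"twist":0,"claw":0},{"linear":[-1,-3,0],"twist":0,"claw":0},{"linear":[-1,-3,0],"twist":0,"claw":0}]'

```text
clock: 4.8
position: [0.632, -0.0131, 0.2598]
ee_rot: [-0.004, 0.993, -0.121, 0.001]
contact_force: [3.2, 10.7, -1.8]
width: 0.0001
gripper_force: 5.6
```

The vent is on its stop (10.7 N, no motion). Backing off, lifting over, and dropping outside the left door.

drive_tool --deltas '[{"linear":[2,10,0],"twist":0,"claw":0},{"linear":[4,18,20],"twist":0,"claw":0},{"linear":[0,24,50],"twist":0,"claw":0},{"linear":[-25,50,60],"twist":0,"claw":0},{"linear":[-50,76,60],"twist":0,"claw":0},{"linear":[-75,102,60],"twist":0,"claw":0},{"linear":[-100,130,60],"twist":0,"claw":0},{"linear":[-122,155,60],"twist":0,"claw":0},{"linear":[-133,168,40],"twist":0,"claw":0},{"linear":[-133,168,10],"twist":0,"claw":0},{"linear":[-133,168,-10],"twist":0,"claw":0},{"linear":[-133,168,-10],"twist":0,"claw":0}]'

```text
clock: 5.8
position: [0.4945, 0.15, 0.2463]
ee_rot: [0.002, 0.993, -0.121, -0.004]
contact_force: [0.7, -0.5, -0.9]
width: 0.0
gripper_force: 0.0
```

Run:
```python
from h import *
s=sensors.get_state();print(s['clock'],s['position'],s['contact_force'])
a=eyes.get_image("side")[155:305,210:410,::-1]
cv2.imwrite("pics/v3.png",cv2.resize(a,None,fx=3,fy=3,interpolation=cv2.INTER_CUBIC))
```

```text
5.8 [0.49451156 0.15001711 0.24629669] [ 0.67119463 -0.45455488 -0.88027035]
```

View pics/v3.png

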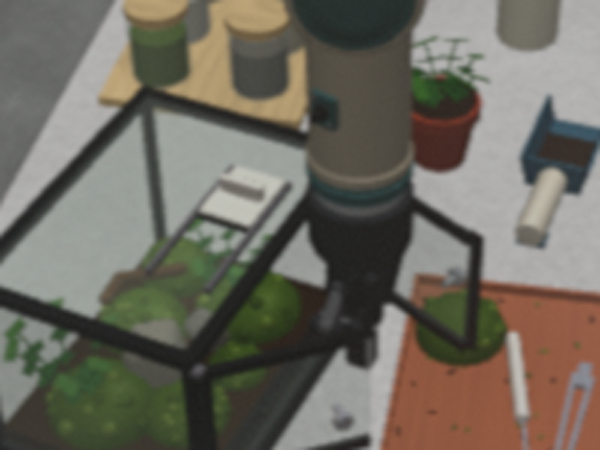

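The vent covers the mesh, and the fingers hang outside the left door near its free edge. Working out the arc waypoints.

```bash
cat > arc.py <<'E'
import numpy as np,sys
def arc(side,ths,r,o):
    for t in ths:
        a=np.radians(t);x=-112-r*np.sin(a)-o*np.cos(a);y=side*(143-r*np.cos(a)+o*np.sin(a))
        w=np.array([694,3])+[x*.9713+y*.2378,-x*.2378+y*.9713];print(side,t,np.round(w,1))
E
python3 -c "
from arc import *
arc(1,[46],112,45);arc(1,range(46,-1,-4),112,16);arc(-1,[71],112,45);arc(-1,range(72,-1,-6),112,16)"
```

```text
1 46 [499.8 151. ]
1 46 [514.4 125.9]
1 42 [517.6 118.7]
1 38 [521.4 111.8]
1 34 [525.6 105.1]
1 30 [530.2  98.7]
1 26 [535.3  92.7]
1 22 [540.8  87. ]
1 18 [546.7  81.7]
1 14 [552.9  76.9]
1 10 [559.5  72.5]
1 6 [566.3  68.5]
1 2 [573.4  65.1]
-1 71 [432.7 -86.5]
-1 72 [447.6 -63.9]
-1 66 [452.9 -53.3]
-1 60 [459.2 -43.4]
-1 54 [466.6 -34.1]
-1 48 [475.  -25.7]
-1 42 [484.1 -18.2]
-1 36 [494.  -11.7]
-1 30 [504.5  -6.2]
-1 24 [515.5  -1.9]
-1 18 [527.    1.2]
-1 12 [538.7   3.2]
-1 6 [550.5   3.9]
-1 0 [562.3   3.3]
```

drive_tool --deltas '[{"linear":[0,0,-20],"twist":0,"claw":0},{"linear":[0,0,-40],"twist":0,"claw":0},{"linear":[0,0,-52],"twist":0,"claw":0},{"linear":[0,0,-52],"twist":0,"claw":0}]'

```text
clock: 6.18
position: [0.4974, 0.15, 0.1973]
ee_rot: [0.001, 0.993, -0.122, -0.001]
contact_force: [-0.6, -0.7, -1.7]
width: -0.0001
gripper_force: 0.0
```

drive_tool --deltas '[{"linear":[9,-12,0],"twist":0,"claw":0},{"linear":[17,-24,0],"twist":0,"claw":0},{"linear":[21,-31,0],"twist":0,"claw":0},{"linear":[24,-38,0],"twist":0,"claw":0},{"linear":[29,-45,0],"twist":0,"claw":0},{"linear":[33,-51,0],"twist":0,"claw":0},{"linear":[38,-57,0],"twist":0,"claw":0},{"linear":[44,-63,0],"twist":0,"claw":0},{"linear":[50,-68,0],"twist":0,"claw":0},{"linear":[56,-73,0],"twist":0,"claw":0}]'

```text
clock: 7.02
position: [0.5543, 0.0773, 0.1982]
ee_rot: [0.0, 0.993, -0.122, -0.0]
contact_force: [-0.9, 1.3, 0.4]
width: 0.0001
gripper_force: 0.6
```

drive_tool --deltas '[{"linear":[3,-2,0],"twist":0,"claw":0},{"linear":[6,-4,0],"twist":0,"claw":0},{"linear":[10,-6,0],"twist":0,"claw":0},{"linear":[13,-8,0],"twist":0,"claw":0}]'

```text
clock: 7.35
position: [0.5671, 0.0697, 0.1982]
ee_rot: [0.0, 0.993, -0.122, -0.0]
contact_force: [-0.6, 0.6, -0.7]
width: -0.0
gripper_force: 0.5
```

Pushing with about 1.5 N. Continuing along the terrarium's x until the stop is felt.

drive_tool --deltas '[{"linear":[3,-2,0],"twist":0,"claw":0},{"linear":[6,-3,0],"twist":0,"claw":0},{"linear":[9,-3,0],"twist":0,"claw":0},{"linear":[9,-3,0],"twist":0,"claw":0}]'

```text
clock: 7.68
position: [0.5765, 0.0664, 0.1983]
ee_rot: [0.0, 0.993, -0.122, 0.0]
contact_force: [-0.1, 0.3, 0.6]
width: 0.0
gripper_force: 0.0
```

drive_tool --deltas '[{"linear":[2,0,0],"twist":0,"claw":0},{"linear":[3,-1,0],"twist":0,"claw":0},{"linear":[3,-1,0],"twist":0,"claw":0}]'

```text
clock: 7.93
position: [0.5792, 0.0658, 0.1984]
ee_rot: [-0.0, 0.993, -0.122, 0.0]
contact_force: [0.1, 0.3, -0.8]
width: 0.0002
gripper_force: 0.1
```

drive_tool --deltas '[{"linear":[2,0,0],"twist":0,"claw":0},{"linear":[4,-1,0],"twist":0,"claw":0},{"linear":[4,-1,0],"twist":0,"claw":0}]'

```text
clock: 8.18
position: [0.5804, 0.0656, 0.1983]
ee_rot: [-0.0, 0.993, -0.122, -0.003]
contact_force: [-6.5, 2.9, 3.6]
width: -0.0001
gripper_force: 3.3
```

drive_tool --deltas '[{"linear":[2,0,0],"twist":0,"claw":0},{"linear":[3,-1,0],"twist":0,"claw":0},{"linear":[3,-1,0],"twist":0,"claw":0}]'

```text
clock: 8.43
position: [0.5805, 0.0656, 0.1983]
ee_rot: [-0.001, 0.993, -0.122, -0.006]
contact_force: [-12.0, 4.0, 6.7]
width: -0.0003
gripper_force: 6.5
```

Left door on its stop (12 N, no motion). Backing straight out, lifting over, and dropping outside the right door.

drive_tool --deltas '[{"linear":[-12,3,0],"twist":0,"claw":0},{"linear":[-32,8,0],"twist":0,"claw":0},{"linear":[-45,10,25],"twist":0,"claw":0},{"linear":[-50,10,60],"twist":0,"claw":0},{"linear":[-60,0,90],"twist":0,"claw":0},{"linear":[-80,-30,102],"twist":0,"claw":0},{"linear":[-100,-60,102],"twist":0,"claw":0},{"linear":[-118,-92,102],"twist":0,"claw":0},{"linear":[-136,-124,102],"twist":0,"claw":0},{"linear":[-152,-150,90],"twist":0,"claw":0},{"linear":[-152,-150,60],"twist":0,"claw":0},{"linear":[-152,-150,50],"twist":0,"claw":0}]'

```text
clock: 9.43
position: [0.432, -0.0872, 0.2463]
ee_rot: [-0.0, 0.992, -0.123, -0.001]
contact_force: [-0.8, 0.5, -0.0]
width: -0.0
gripper_force: 0.0
```

Run:
```python
from h import *
s=sensors.get_state();print(s['clock'],s['position'],s['contact_force'])
a=eyes.get_image("side")[155:305,210:410,::-1];b=eyes.get_image("scene")[150:300,220:420,::-1]
cv2.imwrite("pics/v4.png",cv2.resize(np.hstack([a,b]),None,fx=2,fy=2,interpolation=cv2.INTER_CUBIC))
```

```text
9.4333 [ 0.43199756 -0.08715821  0.24627776] [-0.81079069  0.53598941 -0.01084873]
```

View pics/v4.png

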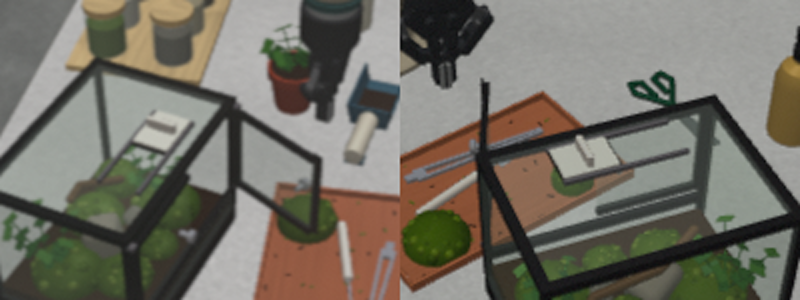

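Left image: left door flush, vent shut, right door still open. Right image: fingers outside the right door. Descending and following the arc.

drive_tool --deltas '[{"linear":[0,0,-25],"twist":0,"claw":0},{"linear":[0,0,-50],"twist":0,"claw":0},{"linear":[0,0,-50],"twist":0,"claw":0},{"linear":[7,12,-50],"twist":0,"claw":0},{"linear":[15,23,-50],"twist":0,"claw":0},{"linear":[18,29,-50],"twist":0,"claw":0},{"linear":[21,35,-50],"twist":0,"claw":0},{"linear":[26,44,-50],"twist":0,"claw":0},{"linear":[31,50,-50],"twist":0,"claw":0},{"linear":[37,56,-50],"twist":0,"claw":0},{"linear":[42,61,-50],"twist":0,"claw":0},{"linear":[51,69,-50],"twist":0,"claw":0}]'

```text
clock: 10.53
position: [0.4847, -0.017, 0.1983]
ee_rot: [0.0, 0.993, -0.122, -0.001]
contact_force: [-1.3, -2.0, -0.3]
width: -0.0002
gripper_force: 0.7
```

drive_tool --deltas '[{"linear":[5,3,0],"twist":0,"claw":0},{"linear":[10,6,0],"twist":0,"claw":0},{"linear":[15,9,0],"twist":0,"claw":0},{"linear":[20,12,0],"twist":0,"claw":0},{"linear":[26,14,0],"twist":0,"claw":0},{"linear":[32,16,0],"twist":0,"claw":0},{"linear":[38,18,0],"twist":0,"claw":0},{"linear":[44,19,0],"twist":0,"claw":0},{"linear":[50,20,0],"twist":0,"claw":0},{"linear":[55,21,0],"twist":0,"claw":0}]'

```text
clock: 11.37
position: [0.5406, 0.0038, 0.1983]
ee_rot: [-0.0, 0.993, -0.122, -0.0]
contact_force: [0.4, -0.6, 1.0]
width: 0.0003
gripper_force: 0.5
```

drive_tool --deltas '[{"linear":[4,0,0],"twist":0,"claw":0},{"linear":[8,0,0],"twist":0,"claw":0},{"linear":[12,0,0],"twist":0,"claw":0},{"linear":[15,0,0],"twist":0,"claw":0},{"linear":[15,0,0],"twist":0,"claw":0}]'

```text
clock: 11.78
position: [0.5557, 0.0038, 0.1983]
ee_rot: [-0.0, 0.993, -0.122, 0.0]
contact_force: [0.0, -0.3, -1.1]
width: 0.0
gripper_force: 0.0
```

drive_tool --deltas '[{"linear":[3,0,0],"twist":0,"claw":0},{"linear":[6,-1,0],"twist":0,"claw":0},{"linear":[8,-1,0],"twist":0,"claw":0},{"linear":[8,-1,0],"twist":0,"claw":0}]'

```text
clock: 12.12
position: [0.5635, 0.0027, 0.1984]
ee_rot: [0.0, 0.993, -0.122, 0.0]
contact_force: [0.4, -0.0, -0.6]
width: -0.0002
gripper_force: 0.0
```

drive_tool --deltas '[{"linear":[2,0,0],"twist":0,"claw":0},{"linear":[4,-1,0],"twist":0,"claw":0},{"linear":[4,-1,0],"twist":0,"claw":0}]'

```text
clock: 12.37
position: [0.5653, 0.0026, 0.1983]
ee_rot: [-0.001, 0.993, -0.122, -0.002]
contact_force: [-4.4, 2.4, 1.7]
width: 0.0
gripper_force: 2.4
```

drive_tool --deltas '[{"linear":[2,0,0],"twist":0,"claw":0},{"linear":[4,-1,0],"twist":0,"claw":0},{"linear":[4,-1,0],"twist":0,"claw":0},{"linear":[4,-1,0],"twist":0,"claw":0}]'

```text
clock: 12.7
position: [0.5654, 0.0026, 0.1983]
ee_rot: [-0.001, 0.993, -0.122, -0.006]
contact_force: [-13.6, 4.3, 8.1]
width: -0.0
gripper_force: 6.6
```

drive_tool --deltas '[{"linear":[-8,2,0],"twist":0,"claw":0},{"linear":[-25,6,0],"twist":0,"claw":0},{"linear":[-50,12,0],"twist":0,"claw":0},{"linear":[-75,18,20],"twist":0,"claw":0},{"linear":[-100,0,50],"twist":0,"claw":0},{"linear":[-120,-30,80],"twist":0,"claw":0},{"linear":[-140,-60,100],"twist":0,"claw":0},{"linear":[-160,-90,100],"twist":0,"claw":0},{"linear":[-175,-120,100],"twist":0,"claw":0},{"linear":[-190,-150,100],"twist":0,"claw":0},{"linear":[-200,-170,100],"twist":0,"claw":0},{"linear":[-200,-170,100],"twist":0,"claw":0}]'

```text
clock: 13.7
position: [0.3697, -0.1729, 0.2988]
ee_rot: [0.002, 0.992, -0.124, 0.001]
contact_force: [0.7, 0.8, 0.1]
width: -0.0002
gripper_force: 0.0
```

Run:
```python
from h import *
s=sensors.get_state();print(s['clock'],s['position'],s['contact_force'])
a=eyes.get_image("side")[155:305,190:390,::-1];b=eyes.get_image("scene")[150:300,220:420,::-1]
cv2.imwrite("pics/v5.png",cv2.resize(np.vstack([a,b]),None,fx=2,fy=2,interpolation=cv2.INTER_CUBIC))
```

```text
13.7 [ 0.36972084 -0.17290685  0.29880029] [0.74563886 0.77786207 0.11523825]
```

View pics/v5.png

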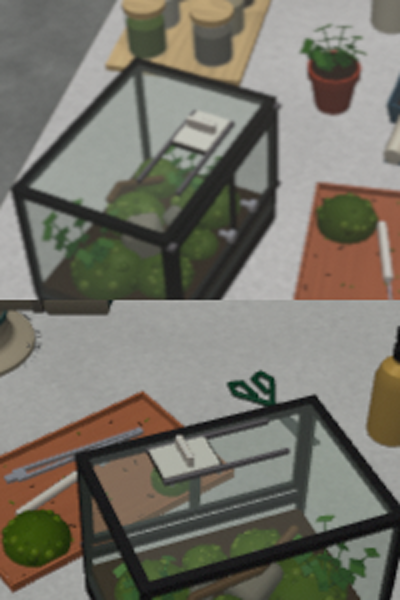

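Both doors are flush, with the rubber strip at (232,205) in the top image. The vent covers the mesh, the bystanders in view have not moved, and the arm is clear. Handing in.

```bash
python3 -c "
from rig import manip;print(manip.sign_off())"
```

```text
the job is handed in; nothing more can be done
None
```

I shut the vent first, then the left door, then the right door over it, pushing each gently to its stop. I handed the job in with the arm clear at about 14 s; sign-off gave no verdict.

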